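Gauge the couplings and reject the tight ones

TASK

Two of the three black pipe couplings have a bead inside that makes the bore too tight. Try the plug gauge gently in them, without forcing it where it stops, to find the one that it enters fully, collar flat on the rim, and leave the gauge standing in that coupling on the board; stand the two tight couplings upright in the aluminium tray. Do not knock anything over, and leave the other things on the bench where they are.

Things in the scene. Friction and masses are not known exactly. Their poses are not given: they have to be found in the camera images.
- gauge: Plug gauge, about 300 g, at first upright in the wooden block. From below: steel plug 28 in diameter, 50 long (end chamfered to 26 over the last 4), collar 42 in diameter, 6 thick, then a square aluminium handle 18 x 18, 62 long; 118 in all. Origin: centre of the plug's lower end; z towards the handle, x and y square to the handle's flats.
- coupling_a: One of three black plastic pipe couplings, alike outside, standing upright on the thin board: outer diameter 54, height 60, 180 g, mouth bore 30 with a slightly chamfered edge. Inside, 26 to 40 below the rim, sits a bead ring: in ONE of the three it leaves over 30 clear, in the other two only 23. Which is which changes every time; the names tell nothing. Origin: centre of the underside.
- coupling_b: As coupling_a: the second coupling. In any coupling: when the gauge is fully home its collar lies on the rim and its origin is 10 above the coupling's underside; in a tight one it stops on the bead with its origin about 34 above the underside.
- coupling_c: As coupling_a: the third coupling.
- block: Fixed wooden block 80 x 80 x 55 high with a through hole of 35 in the middle, in which the gauge stands, its collar on the block's top. Origin: centre of the underside.
- tray: Fixed open aluminium reject tray, 150 (its x) x 250 (its y) outside, walls 5 thick and 22 high, floor 5 thick; empty, room for two couplings side by side along its y. Origin: centre of the underside, on the bench.
- board: Fixed thin plywood board on the bench, 310 x 310 and 3 thick, on which the three couplings stand. Origin: centre of the underside.
- spanner: Bystander: steel spanner 170 long, lying on the bench. Origin near its middle.
- jar: Bystander: closed clear jar 60 in diameter, 80 high. Origin: centre of the underside.
- offcut: Bystander: grey pipe offcut standing on end, outer diameter 80, height 70. Origin: centre of the underside.
Mind the look-alikes: they are no part of the job. Leave any blue look-alike of the gauge alone. What is shaped like the coupling_a but pink is not meant.

How it is judged:
By the outcome, as a careful person would: the job done as asked, in the order asked, and still so for the second after the job is handed in, with the robot touching nothing.
It also fails if it takes over 72 s, if anything falls off the work surface, if the arm or the gripper's body presses on something with over 40 N, if the wrist force passes 120 N, or if a joint passes its speed limit or range.

ROBOT

A 7-joint arm with a two-finger parallel gripper is mounted at the origin on the work surface. World frame = base frame: x ahead of the robot, y to its left, z up, the work surface at z = 0. Lengths are in m, angles in rad, forces in N, time in s.
With the tool pointing down it reaches from about 0.375 to 0.925 m from the base axis. Payload 3.1 kg.
Tool frame: the origin (TCP) lies between the finger pads; the fingertips stand 19 mm ahead of it and the grasp point (between the pads) is the TCP; z points along the fingers, y is the direction in which the jaws open and shut (so a half turn about z gives the same grasp; the last joint's range is limited). The gripper opens to 85 mm and grips with 20 to 120 N. Pads are 22 mm wide; open, the fingers measure 114 mm over their backs; the gripper's body (76 mm by 85 mm) begins 54 mm behind the grasp point. The pads swing forward as they close: fully open they stand 13 mm farther back than shut.
Start: joints at [1.081, 0.383, 0.044, 1.598, -0.018, 1.161, -0.05], TCP at [0.248, -0.601, 0.25] pointing down, gripper open.
Joint ranges: [-2.61, 2.61], [-0.41, 2.15], [-1.48, 1.57], [0, 2.5], [-1.57, 4.71], [0.05, 1.97], [-2.85, 2.85]. Speed limits (rad/s): [2.79, 2.79, 3.14, 3.14, 3.14, 3.14, 3.14].

INTERFACE

Orientations are given as a unit quaternion [x, y, z, w].
In Python, from bench import move_ptp, movel, move_j, move_gripper, pause, inverse_kinematics, read_camera, camera_params, MotionError, sign_off, look_for, tip_of, read_time_s, read_qpos, read_joint_vel, read_effort, read_eef_pos, read_tcp_rot, read_ft_force, read_ft_torque, read_finger_gap gives the robot as it stands. Calls block until the motion is done:
- move_ptp(position, orientation): joint-space move of the TCP to a pose.
- movel(position, orientation=None, speed=0.15): straight line of the TCP; orientation=None keeps the orientation; speed is the mean speed in m/s.
- move_j(angles): joint-space move.
- move_gripper(opening, effort=None): finger opening in m; effort is the grip in N (None keeps the last); returns when the fingers have stopped.
- pause(seconds).
- inverse_kinematics(position, orientation): joint angles nearest the present ones, or None.
- read_camera(name): name is "scene" or "top" or "wrist"; returns the picture (400x640x3 uint8, red, green, blue); there is no depth.
- camera_params(name): a dict with "K" (3x3 intrinsics, pixels), "dist_coeffs" ([k1, k2, p1, p2, k3] as OpenCV has them; the pictures are not rectified), "camera_from_world" (4x4, takes a point from world to camera coordinates). Camera axes: x right, y down, z forward; pixel columns grow to the right and rows downward; lengths in m; the calibration is good to about 2 mm. A picture is of the moment at which its call begins: read the wrist's pose just before it. camera_params takes no time and is no camera call; for the wrist camera it gives the pose at the moment of the call.
A pose or a line that the arm cannot do raises MotionError and nothing moves.
- sign_off(): hands the job in, once; it reports no verdict.
Trained networks look in the newest picture that a camera, given by its name, has taken for a name from the list of things; names that differ only in an ending like _2 or _b are one class to them, and where a whole thing is asked for, a point or a joint stands for the part that bears it (a point fixed in the world has none). Each returns a list of dicts, best first, with "confidence" (0 to 1); they miss things now and then, are a little off and sometimes report something else, mostly with a low value. They report only what shows in the picture. A call takes as long as a camera call. They do not tell look-alikes from the thing itself.
- look_for(camera, name): "at" ([column, row] in pixels, amid what is visible of it).
- tip_of(camera, name): "at" ([column, row] in pixels: a listed point, or the origin of a listed thing).
Readings, each from a call of its own:
- read_time_s(): time.
- read_qpos(): joint angles.
- read_joint_vel(): joint speeds.
- read_effort(): joint torques, N m.
- read_eef_pos(): TCP position.
- read_tcp_rot(): TCP orientation.
- read_ft_force(): force on the tool from outside, world axes, zero at the start.
- read_ft_torque(): the same for the moment, N m.
- read_finger_gap(): finger opening in m.
Only numpy, scipy, OpenCV 4.12 (cv2) and the standard library are available. Lean on these libraries where they do the work, as an engineer would, in place of code of your own. Each camera call takes 0.05 s, during which the arm holds its last target.

## Working session

There is one attempt and no reset: what is moved stays moved. The work goes in short steps, each a Python script; the robot and the scene stay as the last script left them, time stands still between calls to the robot, and variables do not carry over. Pictures are saved under pics/ and viewed, and the job is handed in when it is done.

```bash
mkdir -p pics; ls
python3 - <<'E'
from bench import *
import cv2
for c in ["scene","top","wrist"]:
    im=read_camera(c); cv2.imwrite(f"pics/{c}0.png",im[:,:,::-1])
    p=camera_params(c); print(c,p)
print(read_time_s(),read_eef_pos(),read_tcp_rot(),read_ft_force())
E
```

```text
pics
scene {'K': array([[460.09863168,   0.        , 317.83191069],
       [  0.        , 460.09863168, 197.86004239],
       [  0.        ,   0.        ,   1.        ]]), 'dist_coeffs': array([-0.03874297,  0.        ,  0.        ,  0.        ,  0.        ]), 'camera_from_world': array([[ 0.50619238,  0.86241227,  0.00378795, -0.21112117],
       [ 0.55296853, -0.32118775, -0.76880702, -0.29604715],
       [-0.66181196,  0.39125888, -0.63946964,  1.59229985],
       [ 0.        ,  0.        ,  0.        ,  1.        ]])}
top {'K': array([[488.10439534,   0.        , 319.50942515],
       [  0.        , 488.10439534, 194.54266573],
       [  0.        ,   0.        ,   1.        ]]), 'dist_coeffs': array([-0.02955625,  0.        ,  0.        ,  0.        ,  0.        ]), 'camera_from_world': array([[ 0.01076952, -0.99941414, -0.03248669, -0.06635586],
       [-0.99660012, -0.00807392, -0.08199395,  0.5329097 ],
       [ 0.08168362,  0.03325927, -0.99610321,  1.15471833],
       [ 0.        ,  0.        ,  0.        ,  1.        ]])}
wrist {'K': array([[333.56204749,   0.        , 323.60815473],
       [  0.        , 333.56204749, 196.30801752],
       [  0.        ,   0.        ,   1.        ]]), 'dist_coeffs': array([-0.04930689,  0.        ,  0.        ,  0.        ,  0.        ]), 'camera_from_world': array([[ 0.38216822, -0.92409051, -0.00204278, -0.649239  ],
       [-0.88614694, -0.36710139,  0.28280765, -0.03683901],
       [-0.26208977, -0.10626989, -0.95917447,  0.37875328],
       [ 0.        ,  0.        ,  0.        ,  1.        ]])}
0.15 [ 0.2479588  -0.60009313  0.24918591] [ 9.80865070e-01  1.94686061e-01 -2.22216488e-04 -1.00176491e-03] [-0.67991009 -0.37887635  0.22881108]
```

View pics/scene0.png

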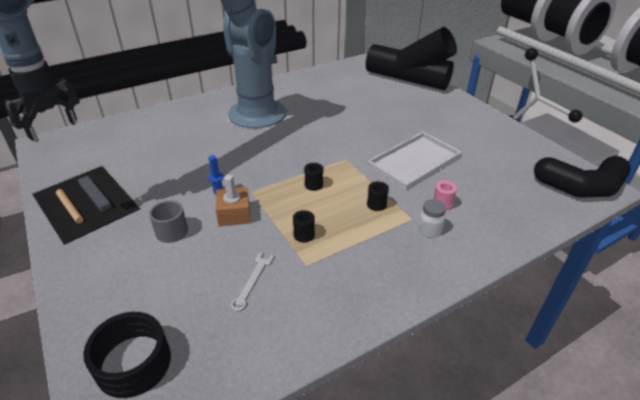

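View pics/top0.png

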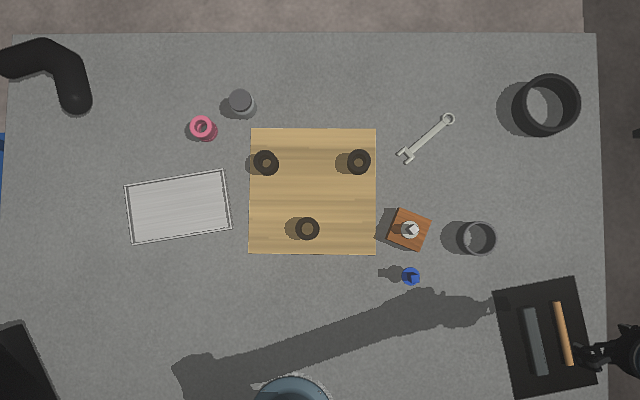

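View pics/wrist0.png

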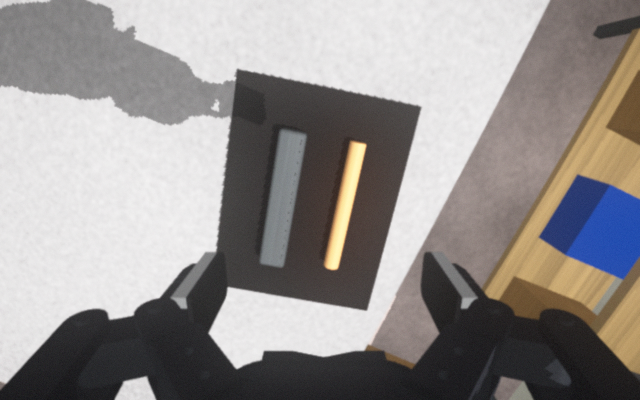

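```bash
cat > h.py <<'E'
from bench import *
import numpy as np, cv2
from scipy.spatial.transform import Rotation as Ro
def unproj(p,uv,z):
    uv=np.array(uv,float).reshape(-1,1,2)
    n=cv2.undistortPoints(uv,p["K"],p["dist_coeffs"]).reshape(-1,2)
    T=p["camera_from_world"];R=T[:3,:3];c=-R.T@T[:3,3]
    d=np.c_[n,np.ones(len(n))]@R
    return c+d*((z-c[2])/d[:,2])[:,None]
def proj(p,X):
    T=p["camera_from_world"]
    r,_=cv2.Rodrigues(T[:3,:3])
    return cv2.projectPoints(np.array(X,float).reshape(-1,1,3),r,T[:3,3],p["K"],p["dist_coeffs"])[0].reshape(-1,2)
def down(a):
    "tool down, yaw a: tool y axis at world angle a"
    y=np.array([np.cos(a),np.sin(a),0]);z=np.array([0,0,-1.]);x=np.cross(y,z)
    return Ro.from_matrix(np.c_[x,y,z]).as_quat()
E
python3 - <<'E'
from h import *
p=camera_params("top")
for n,uv,z in [("c1",(266,162),.063),("c2",(358,161),.063),("c3",(308,228),.063),("gaugetop",(410,229),.12),("blue",(411,276),.06),("jar",(241,101),.08),("pink",(202,127),.06),("offcut",(478,238),.07),("t1",(124,186),.022),("t2",(222,170),.022),("t3",(231,228),.022),("t4",(133,244),.022),("b",(249,128),.003),("b",(376,128),.003),("b",(376,255),.003),("b",(248,254),.003)]:
    print(n,unproj(p,uv,z)[0].round(3))
im=cv2.imread("pics/top0.png")
cv2.imwrite("pics/top0z.png",cv2.resize(im[110:300,240:440],None,fx=4,fy=3.9,interpolation=cv2.INTER_CUBIC)[:600])
for nm in ["gauge","coupling_a","block","tray"]:
    read_camera("top"); print(nm,[(r["at"],round(r["confidence"],2)) for r in look_for("top",nm)], [(r["at"],round(r["confidence"],2)) for r in tip_of("top",nm)])
E
```

```text
c1 [0.606 0.064 0.063]
c2 [ 0.609 -0.152  0.063]
c3 [ 0.452 -0.037  0.063]
gaugetop [ 0.452 -0.263  0.12 ]
blue [ 0.345 -0.274  0.06 ]
jar [0.747 0.123 0.08 ]
pink [0.689 0.219 0.06 ]
offcut [ 0.433 -0.425  0.07 ]
t1 [0.551 0.419 0.022]
t2 [0.591 0.177 0.022]
t3 [0.451 0.151 0.022]
t4 [0.409 0.39  0.022]
b [0.7   0.117 0.003]
b [ 0.701 -0.198  0.003]
b [ 0.39  -0.199  0.003]
b [0.388 0.112 0.003]
gauge [([409.4, 274.5], 0.8), ([411.4, 229.9], 0.61)] [([406.7, 275.3], 0.79), ([406.8, 230.2], 0.53)]
coupling_a [([301.3, 231.5], 0.88), ([268.8, 164.4], 0.87), ([360.3, 159.6], 0.85), ([200.8, 129.9], 0.65), ([400.8, 230.5], 0.52)] [([265.9, 163.2], 0.88), ([308.6, 227.9], 0.71), ([357.3, 163.8], 0.61), ([207.4, 130.5], 0.58)]
block [([413.0, 228.7], 0.63), ([399.9, 229.5], 0.59)] [([406.9, 230.0], 0.84), ([246.5, 107.3], 0.18)]
tray [([179.9, 206.5], 0.87)] []
```

View pics/top0z.png

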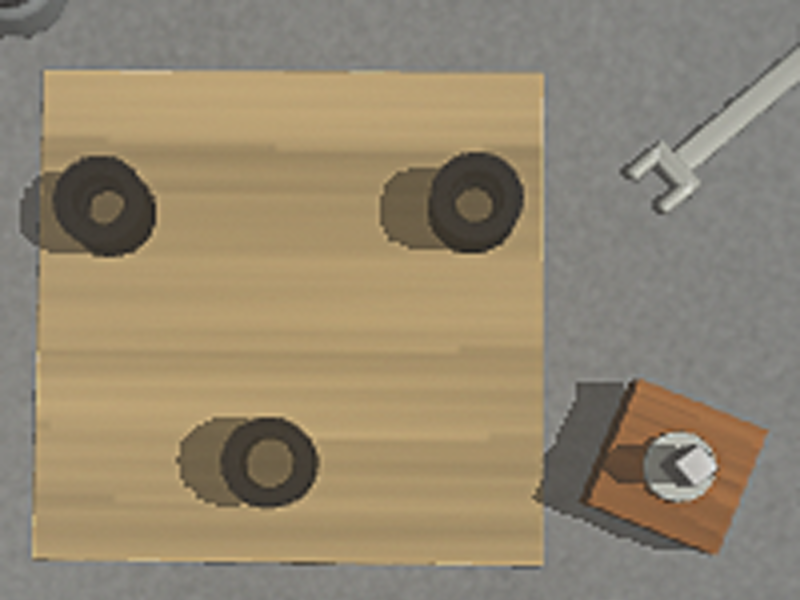

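Run:
```python
from h import *
y=Ro.from_quat(read_tcp_rot()).as_matrix()[:,1]; print(y)
move_ptp([0.452-.06,-0.263,0.30],down(np.pi/2*-1 if y[1]<0 else np.pi/2))
print(read_time_s(),read_qpos())
p=camera_params("wrist"); im=read_camera("wrist"); cv2.imwrite("pics/w1.png",im[:,:,::-1])
T=p["camera_from_world"]; print(-T[:3,:3].T@T[:3,3],T[2,:3], read_eef_pos())
print(proj(p,[[0.452,-0.263,0.123],[.452,-.037,.063],[.345,-.274,.06]]))
```

```text
[ 3.81937293e-01 -9.24188240e-01  3.39531492e-05]
2.1333 [ 6.20995975e-01  4.59140131e-03 -1.15192881e-01  1.94473823e+00
  1.05865024e-03  1.19189580e+00 -1.06710420e+00]
[ 0.4637706  -0.26459762  0.42327692] [-2.82572332e-01 -2.89543365e-04 -9.59245950e-01] [ 0.39155295 -0.26442553  0.29994162]
[[321.55506001 112.3637064 ]
 [111.05276118 112.20568918]
 [331.73602416 206.14158679]]
```

View pics/w1.png

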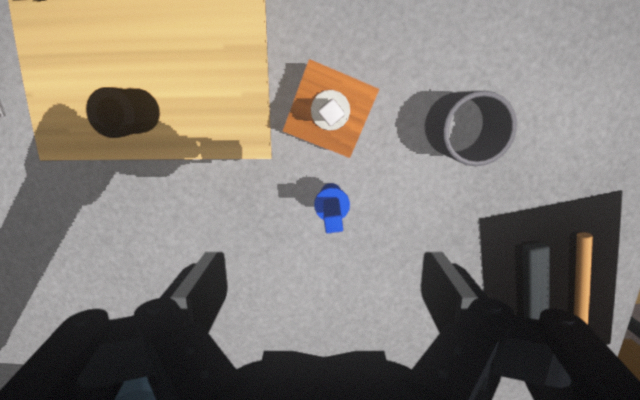

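Run:
```python
import cv2
im=cv2.imread("pics/w1.png")
a=cv2.resize(im[60:160,280:384],None,fx=5,fy=5,interpolation=cv2.INTER_CUBIC)
cv2.imwrite("pics/w1z.png",a)
```

```text
(no output)
```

View pics/w1z.png

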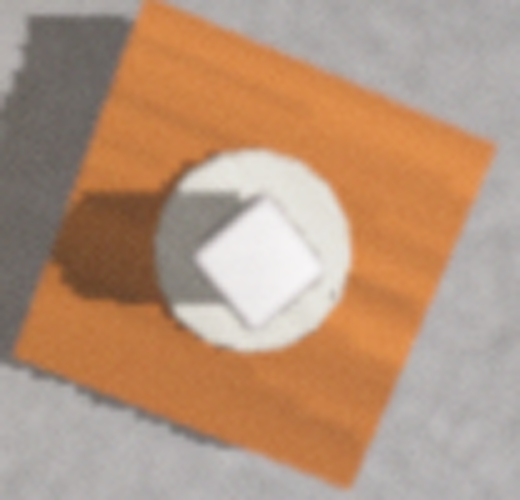

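Run:
```python
from h import *
p=camera_params("wrist")
z=np.array([(263,196),(321,265),(255,328),(195,257)],float)
W=unproj(p,z/5+[279.6,59.6],.123); print(W.round(4),W.mean(0))
for i in range(4):
    d=W[(i+1)%4]-W[i]; print(np.linalg.norm(d),np.degrees(np.arctan2(d[1],d[0])))
print("collar",unproj(p,np.array([252,251])/5+[279.6,59.6],.061))
z=np.array([(145,0),(497,145),(350,488),(15,357)],float)
W=unproj(p,z/5+[279.6,59.6],.055); print("block",W.mean(0))
```

```text
[[ 0.4634 -0.2725  0.123 ]
 [ 0.4517 -0.2827  0.123 ]
 [ 0.4408 -0.2712  0.123 ]
 [ 0.4531 -0.2606  0.123 ]] [ 0.45222025 -0.27173727  0.123     ]
0.015537377941501918 -138.8783507772038
0.015845225373787714 133.30216942470543
0.016175910406349206 40.66838990951661
0.01570582718169579 -49.00656574028479
collar [[ 0.45207458 -0.27177219  0.061     ]]
block [ 0.45161932 -0.271843    0.055     ]
```

Run:
```python
from h import *
q=down(np.radians(-48.5)); P=[0.4522,-0.2717]
move_ptp(P+[0.17],q); move_gripper(0.045,40)
movel(P+[0.093],q,0.12); print("at",read_eef_pos(),read_ft_force())
move_gripper(0.0,40); print("gap",read_finger_gap(),read_ft_force(),read_ft_torque())
movel(P+[0.20],q,0.12); print(read_finger_gap(),read_ft_force(),read_ft_torque(),read_time_s())
# view above c3
cam=read_eef_pos();
move_ptp([0.44,-0.10,0.20],down(-np.pi/2))
p=camera_params("wrist"); im=read_camera("wrist"); cv2.imwrite("pics/w2.png",im[:,:,::-1])
e=read_eef_pos(); print(e,proj(p,[e-[0,0,.088],e-[0,0,.038]]),read_time_s())
```

```text
at [ 0.4526951  -0.27195182  0.09341635] [ 0.22176724 -1.30493617  0.30516047]
gap 0.01759577190159561 [-1.89374169 -0.14724721  4.62779792] [0.15697174 0.21657713 0.00418012]
0.017672956177372412 [ 0.160659   -0.22987944 -3.2032314 ] [-0.00748602  0.0368759   0.01529269] 5.5083
[ 0.44003948 -0.10113438  0.19980114] [[323.61086337 210.30239027]
 [323.66718322 241.09598411]] 6.5333
```

View pics/w2.png

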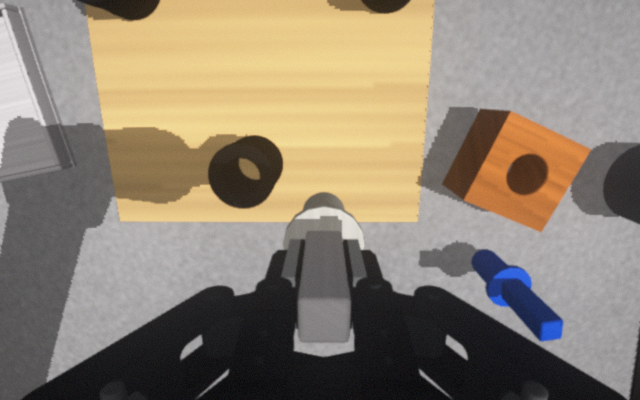

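Run:
```python
import cv2
im=cv2.imread("pics/w2.png")
cv2.imwrite("pics/w2z.png",cv2.convertScaleAbs(cv2.resize(im[125:265,200:380],None,fx=4.2,fy=4.2,interpolation=cv2.INTER_CUBIC),alpha=1.6,beta=20))
```

```text
(no output)
```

View pics/w2z.png

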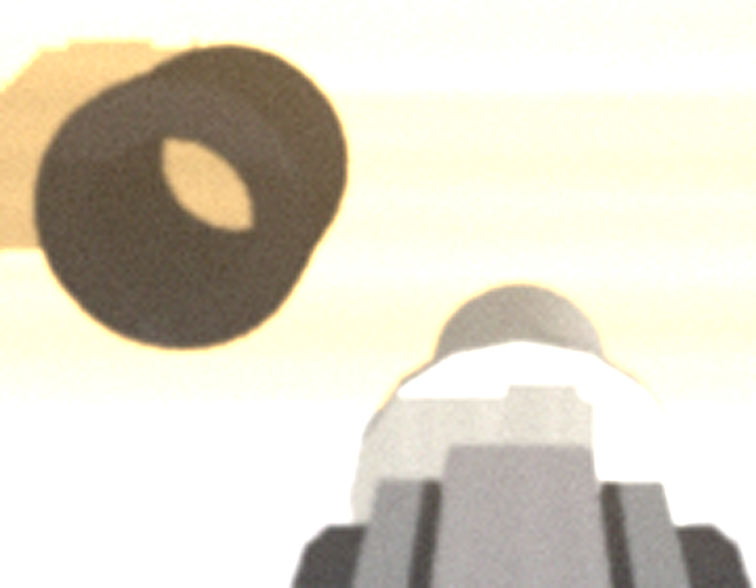

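```bash
cat >> h.py <<'E'
from scipy.optimize import minimize
def circ(c,r,z,n=64):
    t=np.linspace(0,2*np.pi,n,endpoint=False); return np.c_[c[0]+r*np.cos(t),c[1]+r*np.sin(t),np.full(n,z)]
def fit_coup(im,p,c0,zb=.003,thr=75,name=None,roi=70,S=4):
    "hull of cylinder IoU fit; im RGB. returns xy"
    g=im.max(axis=2)
    u0=proj(p,[[c0[0],c0[1],zb+.03]])[0]; o=np.round(u0-roi)
    h=2*roi
    M=np.array([[1,0,-o[0]],[0,1,-o[1]]],float)
    sub=cv2.warpAffine(g,M,(h,h),borderValue=255); sub=cv2.resize(sub,None,fx=S,fy=S,interpolation=cv2.INTER_LINEAR)
    m=(sub<thr).astype(np.uint8)
    def hull(c):
        u=np.r_[proj(p,circ(c,.027,zb)),proj(p,circ(c,.027,zb+.06))]
        u=(u-o+.5)*S-.5
        return cv2.convexHull(u.astype(np.float32))
    # fill bright bore
    def cost(c):
        k=np.zeros_like(m); cv2.fillConvexPoly(k,np.round(hull(c)*16).astype(np.int32),1,shift=4)
        # ring-edge score: only pixels near silhouette count
        return -float((k&mf).sum())/float((k|mf).sum())
    n,lab,st,ce=cv2.connectedComponentsWithStats(m)
    i=1+np.argmax(st[1:,4]); 
    ctr=(h*S//2,h*S//2)
    mf=(lab==i).astype(np.uint8)
    cs,_=cv2.findContours(mf,cv2.RETR_EXTERNAL,cv2.CHAIN_APPROX_NONE); cv2.drawContours(mf,cs,-1,1,-1)
    best=minimize(cost,c0,method="Nelder-Mead",options=dict(initial_simplex=np.array([c0,[c0[0]+.008,c0[1]],[c0[0],c0[1]+.008]]),xatol=5e-5,fatol=1e-5))
    if name:
        v=cv2.cvtColor(sub,cv2.COLOR_GRAY2BGR); cs,_=cv2.findContours(mf,cv2.RETR_EXTERNAL,cv2.CHAIN_APPROX_NONE)
        cv2.drawContours(v,cs,-1,(0,255,0),1); cv2.polylines(v,[np.round(hull(best.x)).astype(np.int32)],True,(0,0,255),1)
        cv2.imwrite(name,v)
    return best.x,-best.fun
E
python3 - <<'E'
from h import *
p=camera_params("wrist"); im=cv2.imread("pics/w2.png")[:,:,::-1]
g=im.max(axis=2); print(g[172,180:300:4]); print(g[172,100:180:8])
print(fit_coup(im,p,np.array([.452,-.042]),thr=60,name="pics/f2.png"))
e=read_eef_pos()
for r,z in [(.013,.088),(.014,.084),(.021,.038)]:
    u=proj(p,circ(e[:2],r,e[2]-z)); u=(u-[200,125]+.5)*4.2-.5
    print(z,u.min(0),u.max(0))
E
```

```text
[144 143 145 146 145 146 142  80  48  44  48  46  45  47  48  53 141 143
 142 142  64  55  52  53  53  74 231 233 232 232]
[101  97 141 143 145 145 143 142 144 143]
(array([ 0.45172926, -0.03642367]), np.float64(0.6632755663334713))
0.088 [436.6448008 281.8451605] [599.95016631 436.54255931]
0.084 [428.8004281 282.5977179] [607.73584908 451.80409758]
0.038 [350.02649733 329.72203004] [685.65420952 638.72593686]
```

View pics/f2.png

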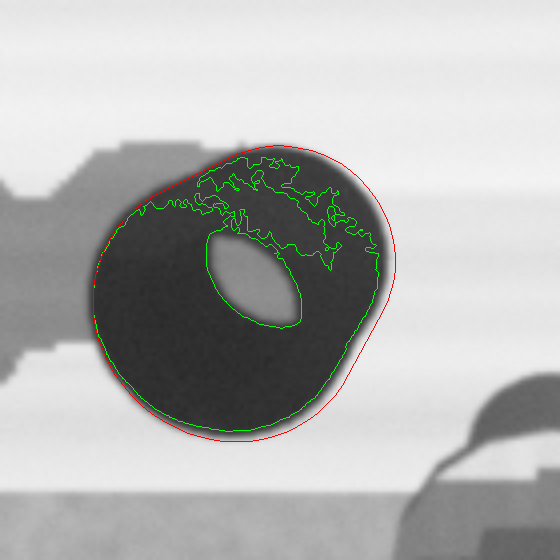

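Run:
```python
from h import *
p=camera_params("wrist"); im=cv2.imread("pics/w2.png")[:,:,::-1]
for t in (85,100,110): print(fit_coup(im,p,np.array([.452,-.038]),thr=t,name="pics/f2b.png"))
```

```text
(array([ 0.45217143, -0.0357982 ]), np.float64(0.9316557386732826))
(array([ 0.45258527, -0.03526729]), np.float64(0.946469113961374))
(array([ 0.45217243, -0.03503272]), np.float64(0.9568942633829819))
```

View pics/f2b.png

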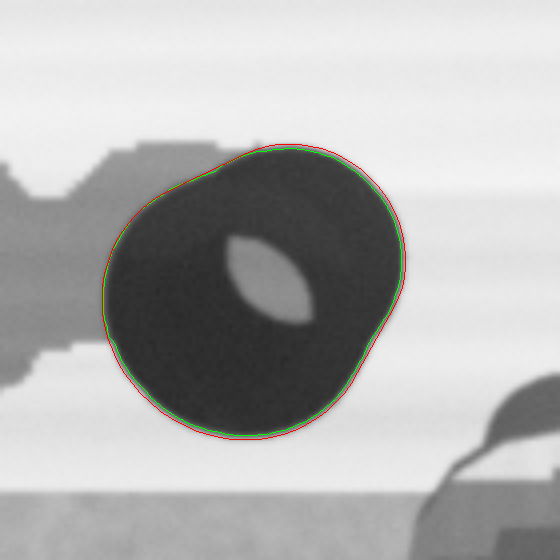

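Run:
```python
from h import *
q=down(-np.pi/2)
movel([0.4523,-0.0354,0.20],q,0.12); movel([0.4523,-0.0354,0.163],q,0.1)
p=camera_params("wrist"); im=read_camera("wrist")
e=read_eef_pos(); print(e,read_ft_force(),read_time_s())
v=cv2.resize(np.ascontiguousarray(im[140:290,230:420,::-1]),None,fx=4,fy=4,interpolation=cv2.INTER_CUBIC)
v=cv2.convertScaleAbs(v,alpha=1.4,beta=40)
def dr(X,col):
    u=(proj(p,X)-[230,140]+.5)*4-.5; cv2.polylines(v,[np.round(u).astype(np.int32)],True,col,1)
dr(circ([0.4523,-0.0354],.027,.063),(0,0,255));dr(circ([0.4523,-0.0354],.027,.003),(0,0,255));dr(circ([0.4523,-0.0354],.015,.063),(0,0,255))
dr(circ(e,.013,e[2]-.088),(0,255,0));dr(circ(e,.014,e[2]-.084),(0,255,0));dr(circ(e,.021,e[2]-.038),(255,0,0))
cv2.imwrite("pics/w3z.png",v)
```

```text
[ 0.45277467 -0.03576449  0.16343798] [-0.25008747  0.88266043 -2.71480707] 7.8
```

View pics/w3z.png

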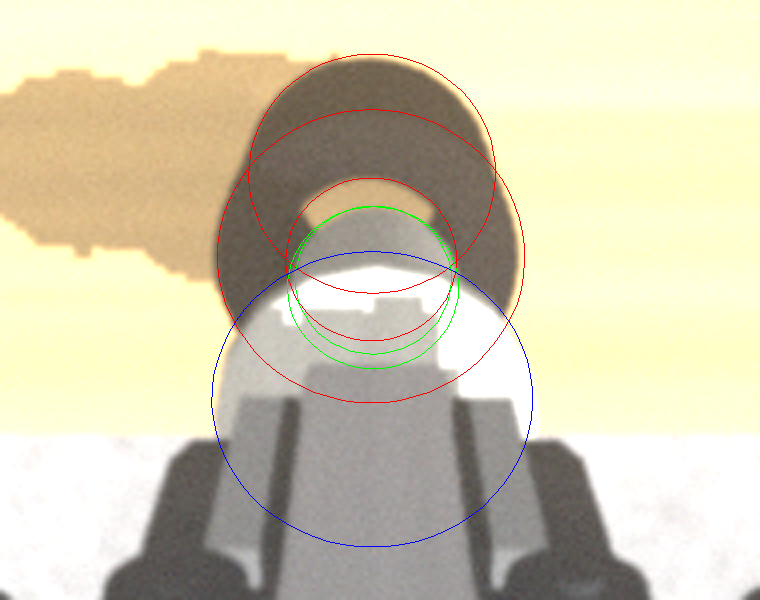

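```bash
cat >> h.py <<'E'
def descend(x,y,z0,z1,q,step=.003,speed=.04,lim=6,base=None):
    "step down with force guard; returns z where stopped"
    if base is None: base=np.array(read_ft_force())
    z=z0
    while z>z1+1e-6:
        z=max(z-step,z1)
        movel([x,y,z],q,speed)
        f=np.array(read_ft_force())-base
        if f[2]>lim or np.hypot(f[0],f[1])>lim:
            print("STOP cmd",round(z,4),"act",read_eef_pos().round(4),f.round(1)); return z,f
    print("end",read_eef_pos().round(4),f.round(1)); return z,f
E
python3 - <<'E'
from h import *
q=down(-np.pi/2)
pause(.1); f=np.array(read_ft_force())
print(read_eef_pos(),f)
descend(0.4521,-0.0352,.160,.104,q,base=f)
print(read_time_s())
E
```

```text
[ 0.45313982 -0.0355792   0.16384334] [ 0.07409451 -0.20146395 -2.3615652 ]
end [ 0.452  -0.0352  0.1039] [0.2 0.7 0.1]
12.7
```

Run:
```python
from h import *
q=down(-np.pi/2)
f=np.array(read_ft_force());
z,_=descend(0.4521,-0.0352,.104,.0985,q,step=.001,speed=.03,lim=2,base=f)
im=read_camera("wrist"); cv2.imwrite("pics/w4.png",im[:,:,::-1]); 
im=read_camera("scene"); cv2.imwrite("pics/s4.png",cv2.resize(im[120:280,220:420,::-1],None,fx=4,fy=3.75,interpolation=cv2.INTER_CUBIC)); 
print(read_time_s(),read_ft_force())
```

```text
STOP cmd 0.101 act [ 0.4525 -0.0352  0.102 ] [-2.6 -0.2  8.1]
13.55 [-2.05554985 -0.45311734  5.26825976]
```

View pics/s4.png

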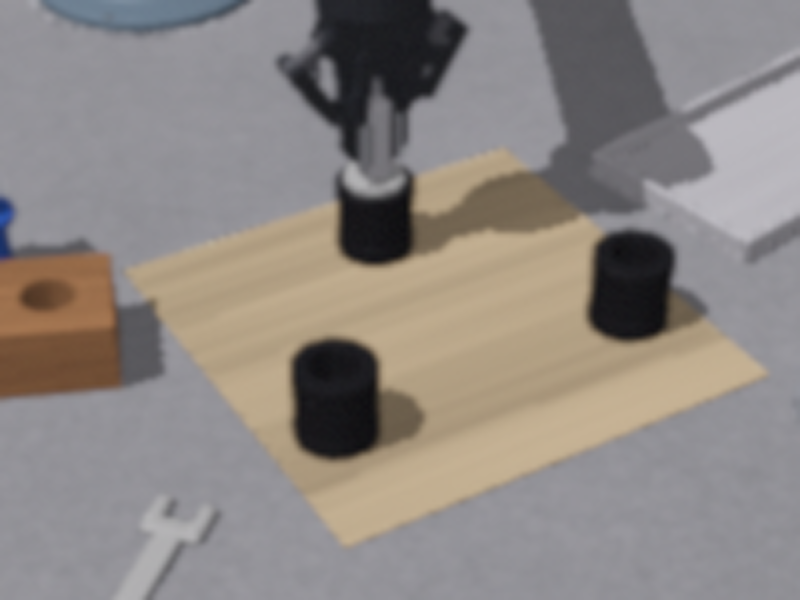

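View pics/w4.png

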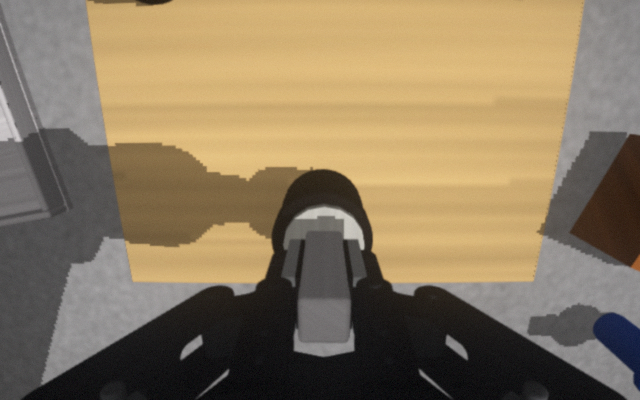

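```bash
python3 - <<'E'
from h import *
q=down(-np.pi/2)
move_gripper(0.06); print(read_finger_gap(),read_ft_force())
movel([0.4521,-0.0352,.16],q,.12)
move_ptp([0.5,-0.0,.30],q); pause(.15)
p=camera_params("wrist"); im=read_camera("wrist"); cv2.imwrite("pics/w5.png",im[:,:,::-1])
np.savez("p5.npz",**p)
g=im.max(axis=2)
for n,c0 in [("c1",(.606,.064)),("c2",(.606,-.148))]:
    print(n,fit_coup(im,p,np.array(c0),thr=95,name=f"pics/f5{n}.png",roi=50))
print(read_time_s(),read_qpos())
for yaw in (9.4,-170.6):
  for P in [(.606,.064),(.606,-.15),(.5,.34),(.5,.22)]:
    s=inverse_kinematics([*P,.12],down(np.radians(yaw))); print(yaw,P,None if s is None else np.round(s,2))
E
python3 - <<'E'
import cv2,numpy as np
a=cv2.imread("pics/f5c1.png");b=cv2.imread("pics/f5c2.png")
cv2.imwrite("pics/f5.png",np.hstack([a,b]))
E
```

```text
0.059769146894278403 [0.7002018  0.29144679 0.57099695]
c1 (array([0.60753608, 0.06693913]), np.float64(0.9519629415170816))
c2 (array([ 0.61109064, -0.15324716]), np.float64(0.956140179807711))
15.5333 [ 0.20346247  0.0711793  -0.29625231  1.88306649  0.02204144  1.19528852
 -1.6719858 ]
9.4 (0.606, 0.064) [ 0.18  0.49 -0.44  1.78  0.26  0.93 -0.21]
9.4 (0.606, -0.15) [ 0.44  0.5  -0.33  1.75  0.2   0.93  0.19]
9.4 (0.5, 0.34) [-0.18  0.52 -0.61  1.79  0.36  0.95 -0.78]
9.4 (0.5, 0.22) [-0.03  0.4  -0.54  1.93  0.27  0.88 -0.54]
-170.6 (0.606, 0.064) [-0.72  0.54  0.7   1.83 -0.43  0.93 -2.8 ]
-170.6 (0.606, -0.15) [ 0.24  0.48 -0.08  1.76  0.05  0.91 -2.84]
-170.6 (0.5, 0.34) [ 0.23  0.86 -1.25  1.77  0.88  1.2   2.02]
-170.6 (0.5, 0.22) [-1.48  0.88  1.37  1.99 -0.97  1.16 -2.66]
```

View pics/w5.png

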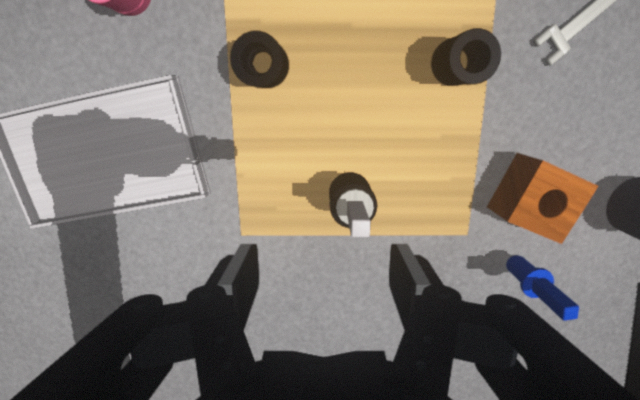

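View pics/f5.png

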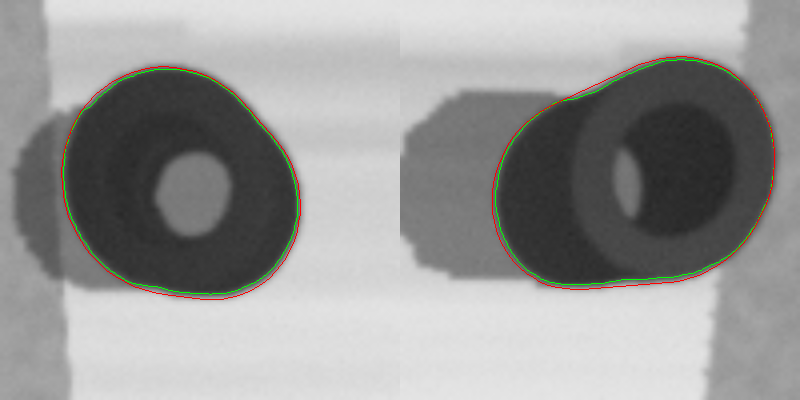

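Run:
```python
from h import *
p=dict(np.load("p5.npz"))
W=unproj(p,[(0,118),(174,76),(206,196),(32,227)],.022); print(W.round(4),W.mean(0))
for i in range(4):
    d=W[(i+1)%4]-W[i]; print(np.linalg.norm(d),np.degrees(np.arctan2(d[1],d[0])))
```

```text
[[0.552  0.3958 0.022 ]
 [0.5949 0.1696 0.022 ]
 [0.4518 0.1463 0.022 ]
 [0.4087 0.3892 0.022 ]] [0.5018522 0.2752203 0.022    ]
0.23029216832023255 -79.25282694597338
0.1449382265905067 -170.75459958489367
0.24669973699287998 100.06496298858495
0.1433795515839929 2.65272344210691
```

Run:
```python
from h import *
q=down(np.radians(9.5))
x,y=.6075,.0670
move_ptp([x,y,.15],q); move_gripper(.082,30)
movel([x,y,.046],q,.12); print(read_eef_pos(),read_ft_force())
move_gripper(0,30); print("gap",read_finger_gap(),read_ft_force())
movel([x,y,.15],q,.12); pause(.1); print("gap",read_finger_gap(),read_ft_force(),read_time_s())
im=read_camera("wrist"); cv2.imwrite("pics/w6.png",im[:,:,::-1])
```

```text
[0.60839066 0.06724626 0.04686031] [0.00219617 0.40348425 0.32765634]
gap 0.05445049851121061 [-2.11480119 -0.89572812  7.05323914]
gap 0.05461475276157047 [ 0.43785073  0.18908121 -2.36991429] 19.7083
```

View pics/w6.png

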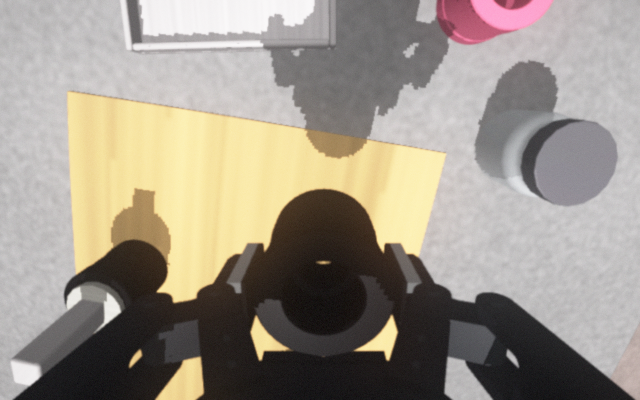

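Coupling c1 is held upright. Now I'll place it in the tray.

Run:
```python
from h import *
q=down(np.radians(9.5))
x,y=.492,.335
move_ptp([x,y,.15],q); pause(.1); base=np.array(read_ft_force())
movel([x,y,.06],q,.12)
z,f=descend(x,y,.060,.044,q,step=.002,speed=.04,lim=3,base=base)
move_gripper(.075); pause(.1); print(read_finger_gap(),read_ft_force())
movel([x,y,.15],q,.12); print(read_time_s())
# second
x,y=.6111,-.1532
move_ptp([x,y,.17],q); move_gripper(.082,30); 
movel([x,y,.046],q,.12)
move_gripper(0,30); print("gap",read_finger_gap(),read_ft_force())
movel([x,y,.19],q,.12); pause(.1); print("gap",read_finger_gap(),read_ft_force(),read_time_s())
im=read_camera("wrist"); cv2.imwrite("pics/w7.png",im[:,:,::-1])
im=read_camera("top"); cv2.imwrite("pics/t7.png",im[:,:,::-1])
```

```text
STOP cmd 0.048 act [0.4922 0.3352 0.0493] [-1.9 -1.8  6.3]
0.07445893057890902 [ 0.60800718 -0.38980342 -0.26564612]
24.825
gap 0.05399623600695263 [-1.29834553 -0.21304317  5.79545877]
gap 0.05430429384344939 [ 0.1322208  -0.46358925 -2.08830063] 29.8917
```

View pics/w7.png

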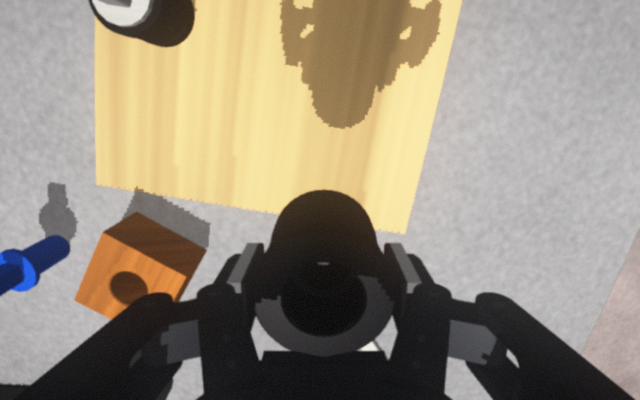

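View pics/t7.png

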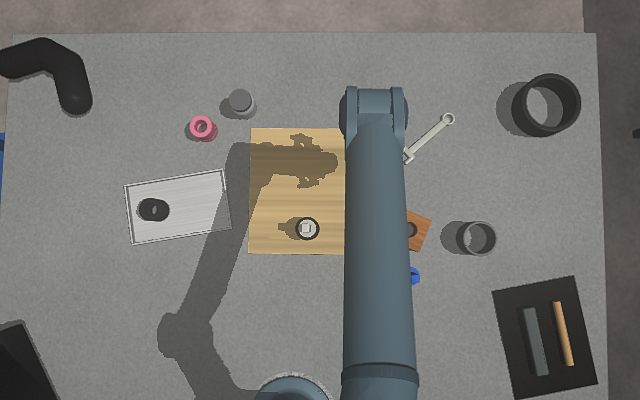

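Run:
```python
from h import *
q=down(np.radians(9.5))
x,y=.510,.227
move_ptp([x,y,.19],q); pause(.1); base=np.array(read_ft_force())
movel([x,y,.06],q,.12)
z,f=descend(x,y,.060,.044,q,step=.002,speed=.04,lim=3,base=base)
move_gripper(.075); pause(.1); print(read_finger_gap(),read_ft_force())
movel([x,y,.20],q,.12)
move_ptp([.40,-.38,.30],down(-np.pi/2)); pause(.2)
for c in ("top","scene"):
    im=read_camera(c); cv2.imwrite(f"pics/{c}8.png",im[:,:,::-1])
print(read_time_s())
```

```text
STOP cmd 0.048 act [0.5103 0.2272 0.0492] [-1.8 -1.7  8.6]
0.07495330280271882 [ 1.12372388 -0.31012493 -0.66091746]
38.675
```

View pics/top8.png

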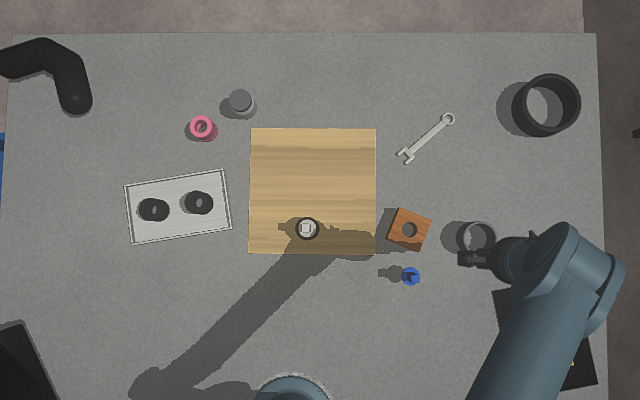

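View pics/scene8.png

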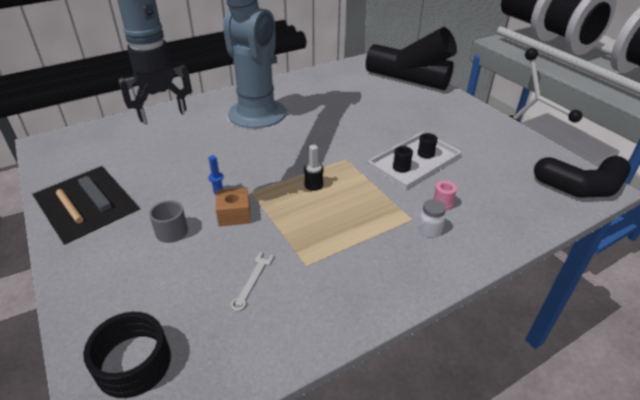

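Both couplings stand in the tray at (153,209) and (199,203) in the top view. The gauge stands in its coupling on the board at (307,228), and the bystanders have not moved. I'm handing in.

```bash
python3 -c "
from bench import *
print(sign_off())"
```

```text
the job is handed in; nothing more can be done
None
```

The job is done and handed in at about 39 s of the 72 s allowed. The plug gauge stands in the free coupling on the board, and the two tight couplings stand upright in the tray.

- **Finding the free coupling:** In the pictures, the coupling nearest the robot, at (0.452, -0.035), looked clearly wider inside. I tried the gauge there first, and it went past the bead depth with almost no force (under 1 N). The collar met the rim at TCP height 0.102, where 0.101 was expected; a tight bore would have stopped it near 0.125. I left the gauge there.
- **Tight couplings:** I did not try the gauge in the other two. I took them as tight because only one coupling is free and because their beads show in the pictures. I set each down in the tray with the descent stopping on contact, at about 6–9 N.
- **Last checks:** The final top and scene pictures show all three couplings and the gauge upright. The jar, spanner, offcut, and pink and blue look-alikes appear unmoved; the top of the offcut is partly under the gripper in the top view. No check failed. My first rough reading of the gauge position from the top camera was about 9 mm off, and I corrected it with the wrist camera before grasping.

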